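# Index a bench capper's table and unload the capped bottle

### The arm

A 6-joint arm with a two-finger parallel gripper is mounted at the origin on a cart in front of the work surface, level with it; the furniture and walls round the work are solid. World frame = base frame: x ahead of the robot, y to its left, z up, the work surface at z = 0. Lengths are in m, angles in degrees, forces in N, time in s.
With the tool pointing down it reaches from about 0.3 to 0.75 m from the base axis. Payload 8.5 kg.
Tool frame: the origin (TCP) lies midway between the tips of the shut fingers; the grasp point (between the pads) lies 19 mm behind it; z points along the fingers, y is the line along which they close (so a half turn about z gives the same grasp; the last joint's range is limited). The gripper opens to 85 mm and grips with 20 to 120 N. Pads are 22 mm wide; open, the fingers measure 114 mm over their backs; the gripper's body (76 mm by 85 mm) begins 54 mm behind the grasp point. The pads swing forward as they close: fully open they stand 13 mm farther back than shut.
Start: joints at [59.57, 21.807, 74.336, -0, 83.858, -12.336], TCP at [0.171, 0.523, 0.231] pointing down, gripper open.
Joint ranges: [-178.18, 178.18], [-50.72, 133.34], [12.68, 142.11], [-81.47, 261.47], [9.98, 163.14], [-165.26, 165.26]. Speed limits (degrees/s): [136.94, 136.94, 180, 180, 180, 180].

### API

Orientations are given as a 3x3 rotation matrix whose columns are the frame's x, y, z axes.
In Python, from rig import observe, optics, order, spotter gives the robot as it stands.
- The arm moves only by the tool move_arm, never from a script. Its argument "series" is text: rows parted by semicolons, each of 5 numbers parted by spaces: the shift along the tool's x, y, z in cm, then the turn about the tool's z in degrees, then the opening, from -1 (shut) to 1 (fully open). A call has 1 to 8 rows; each row is the pose to reach, as a shift and turn from the pose commanded when the call began, along the tool's axes at that moment; what a row does not reach only later rows make up. A row lasts 1/8 s, in which the tool goes at most 62.5 mm and 10.7 degrees, less where a joint would pass 70% of its speed; a pose out of reach is approached as far as the arm can. A call with a gripper value outside its range is refused whole. The fingers move at their own pace and stop on an object; "force" is the grip in N (left out, the last holds). Time passes only in rows, so rows that repeat a pose let the fingers close. It gives the time, the measured TCP pose, the force, the opening and the grip force at its end, in the units of the state.
- observe(): the state, without advancing time (a new reading comes with each control period).
- optics.get_image(name): name is "side" or "top"; returns a dict with "pixels" (420x560x3 uint8, blue, green, red), "camera_matrix" (3x3 intrinsics, pixels), "rvec" (rotation vector, rad) and "tvec" (3), from world to camera coordinates, as OpenCV has them. Camera axes: x right, y down, z forward; pixel columns grow to the right and rows downward; lengths in m; the calibration is good to about 2 mm. A picture is of the moment at which its call begins. There is no depth.
- order.close_job(): hands the job in; it is judged then, once.
Trained networks look in the newest picture that a camera, given by its name, has taken for a name from the list of things; names that differ only in an ending like _2 or _b are one class to them, and where a whole thing is asked for, a point or a joint stands for the part that bears it (a point fixed in the world has none). Each returns a list of dicts, best first, with "score" (0 to 1); they miss things now and then, are a little off and sometimes report something else, mostly with a low value. They report only what shows in the picture. A call takes as long as a camera call.
- spotter.find_in(thing, camera): "point" ([x, y, z] in m, in world coordinates, good to about 4 mm: the middle of the surface that is visible of it).
- spotter.cut_out(thing, camera): "pixels" (420x560 bool, what is visible of it).
- spotter.mark_of(thing, camera): "point" ([x, y, z] in m, in world coordinates, good to about 4 mm: a listed point, or the origin of a listed thing).
The state is a dict: "time_s": time; "q": joint angles; "qvel": joint speeds; "joint_efforts": joint torques, N m; "position": TCP position; "tool_rot": TCP orientation; "ft_force": force on the tool from outside, world axes, zero at the start; "wrist_torque": the same for the moment, N m; "grip_width": finger opening in m; "gripper_force": force on a finger pad.
Only numpy, scipy, OpenCV 4.12 (cv2) and the standard library are available. Lean on these libraries where they do the work, as an engineer would, in place of code of your own. Each camera call takes 0.05 s, during which the arm holds its last target. There are 200 camera calls.

### The job

The white bottle under the head of the bench capper is capped. Lift the table's sprung plunger, swing the table counter-clockwise out from under the head and let the plunger drop fully home in the hidden unloading stop; then slide the clamp jaw open, lift the bottle out and set it down upright, not dropped, in the green tray beside the one already there, disturbing neither that bottle nor the one waiting behind.

Things in the scene. Friction and masses are not known exactly. Their poses are not given: they have to be found in the camera images.
- table_axis (a point): centre of the top face of the capper's round grey metal table (196 mm across, top 44 mm above the desk), which turns about the vertical through it. The point belongs to the fixed stand: its x axis points at the capping station; the head hangs there, 90 mm from the axis, its black chuck (54 mm across) from 147 mm above the desk up; the column (35 mm) stands at 187 mm
- table (a joint): angle of the table, rad: 0 = capping station, grows counter-clockwise from above, to 2.25. Turns with light friction, stays where left; locked while the plunger's pin is in a hole. Besides the hole at 0 there is one more, the unloading stop, set somewhere between 1.40 and 1.92 and hidden under the table, so it must be felt: let the pin ride on the ring and it drops in. Play 0.02 rad
- plunger (a joint): lift of the plunger, m: 0 = home in a hole, 0.010 = pin riding on the flat ring between the holes, 0.018 = highest. A spring pushes it down with about 5 to 7 N. When it is not home a red band shows on the stem under the knob
- plunger_knob (a point): centre of the plunger's round black pull knob (25 mm across, 25 mm tall; 74 to 99 mm above the desk when home), 75 mm from the table's axis, on the far side from the clamped bottle. It travels with the table and rises with the plunger. Below it a 19 mm wide steel barrel stands on the table up to 68 mm. Pushing the knob sideways turns the table
- jaw (a joint): slide of the clamp's movable blue jaw, m: about 0 = closed on the bottle, 0.040 = fully open, away from the table's axis. An over-centre spring presses it shut with about 6 N, passes its middle at 0.020 and beyond that holds it open
- jaw_post (a point): grip point of the movable jaw: an upright round black post (20 mm across, from 74 to 107 mm above the desk; the point at 90 mm), 154 mm from the table's axis with the jaw closed, on the line from the axis through the bottle. Its x axis points along that line away from the axis, the way the jaw opens
- bottle: the capped bottle: white plastic, 48 mm across, cap 44 mm, 88 mm tall, 0.12 kg; origin at the centre of its underside, z up. It stands on the table (44 mm above the desk), 90 mm from the axis, between the rubber-faced vee jaw (axis side) and the movable jaw (outer side), both up to 86 mm above the desk. Steel guide rods run 37 mm either side of it, up to 61 mm above the desk
- tray: green shallow tray, 115 x 170 x 16 mm, fixed to the desk; origin at the centre of its underside, long side along its own y. Its inner floor is 2 mm above the desk and 100 x 156 mm in size; its rim is 16 mm high
- done_bottle: another bottle of the same kind that already stands in the tray, near the end at the tray's own -y; origin at the centre of its underside
- next_bottle: a third bottle of the same kind standing on the desk behind and to the right of the capper, waiting; origin at the centre of its underside

How it is judged (in metres and radians):
On the way, in this order (a step that is already met when the one before it is completed fails the run):
1. the plunger is lifted out of the capping hole and the table swung off it (value of joint plunger above 0.007 m and value of joint table above 0.25 rad), for 0.1 s.
2. the plunger has dropped home in the unloading stop, the bottle still clamped (value of joint plunger below 0.0015 m and value of joint table above 1.3 rad and value of joint jaw below 0.005 m), for 0.2 s.
3. the jaw is slid open with the table locked and the bottle still standing on it (value of joint jaw above 0.02 m and value of joint plunger below 0.0015 m and value of joint table above 1.3 rad and horizontal distance between bottle and table_axis below 0.13 m and height (world z) of bottle below 0.052 m), for 0.2 s.
At the end, for the whole second after the job is handed in: The capped bottle stands upright (within 0.06 rad) and at rest on the inner floor of the green tray, released; the table stays locked at the unloading stop (plunger within 1.5 mm of home, table angle over 1.3 rad); the other two bottles still stand (x of bottle in the frame of tray between -0.045 and 0.045 m and y of bottle in the frame of tray between -0.075 and 0.075 m and height (world z) of bottle below 0.006 m and angle between each of bottle, done_bottle, next_bottle's own z axis and vertical below 0.06 rad and linear speed of bottle below 0.02 m/s and value of joint plunger below 0.0015 m and value of joint table above 1.3 rad); the robot touches nothing.
It fails at once if the bottle already in the tray is pushed more than 15 mm or tipped (distance of done_bottle from where it was at the start of the episode above 0.015 m or angle between done_bottle's own z axis and vertical above 0.3 rad).
It fails at once if the waiting bottle is pushed more than 15 mm (distance of next_bottle from where it was at the start of the episode above 0.015 m).
It fails at once if the capped bottle is tipped over (by more than 0.5 rad) (angle between bottle's own z axis and vertical above 0.5 rad).
It fails at once if the capped bottle is dropped (falls out of the gripper at over 0.7 m/s) (linear speed of bottle above 0.7 m/s and contact force between the fingers and bottle below 0.1 N).
It also fails if it takes over 66 s, if anything falls off the work surface, if the arm or the gripper's body presses on something with over 40 N, if the wrist force passes 120 N, or if a joint passes its speed limit or range.

## Working session

There is one attempt and no reset: what is moved stays moved. The work goes in short steps, Python scripts to look and compute and a tool call to move; the robot and the scene stay as the last step left them, time stands still between calls to the robot, and variables do not carry over. Pictures are saved under pics/ and viewed, at most 12 in all, crops included, and the job is handed in when it is done.

Besides the shell and the picture viewer there is one more tool, called after "Request:" as name(argument=value, ...) on one line, values as JSON. move_arm: Moves the arm, as the interface text tells. Its arguments: {"type":"object","properties":{"series":{"type":"string"},"force":{"type":"number"}},"required":["series"]}

```bash
mkdir -p pics; ls
cat > look.py <<'E'
import cv2, numpy as np
from rig import observe, optics, order, spotter
def snap(name, fn):
    im=optics.get_image(name); cv2.imwrite('pics/'+fn,im['pixels']); return im
E
python3 - <<'E'
from look import *
for c in ('side','top'):
    snap(c,c+'0.png')
    for t in ('table_axis','plunger_knob','jaw_post','bottle','tray','done_bottle','next_bottle'):
        for d in spotter.mark_of(t,c)[:3]: print(c,t,np.round(d['point'],3),round(d['score'],2))
s=observe(); print(s['time_s'],s['position'],s['tool_rot'],s['ft_force'])
E
```

```text
pics
side table_axis [0.502 0.105 0.042] 0.79
side table_axis [0.431 0.12  0.09 ] 0.62
side plunger_knob [0.432 0.119 0.085] 0.41
side jaw_post [0.653 0.065 0.094] 0.89
side bottle [0.588 0.079 0.045] 0.85
side tray [ 0.444 -0.283  0.002] 0.71
side tray [0.656 0.064 0.091] 0.47
side done_bottle [ 0.445 -0.318  0.003] 0.86
side next_bottle [ 0.71  -0.215  0.001] 0.9
top table_axis [0.504 0.106 0.045] 0.84
top plunger_knob [0.429 0.124 0.089] 0.46
top jaw_post [0.649 0.066 0.088] 0.9
top bottle [0.588 0.087 0.045] 0.42
top tray [ 0.437 -0.285  0.001] 0.84
top done_bottle [ 0.444 -0.324  0.003] 0.57
top next_bottle [ 0.708 -0.212 -0.   ] 0.8
0.8 [0.17082972 0.52277926 0.23130369] [[-9.50543144e-01  3.10592548e-01 -3.47274345e-05]
 [ 3.10592549e-01  9.50543143e-01 -3.28743608e-05]
 [ 2.27993932e-05 -4.20345807e-05 -9.99999999e-01]] [ 0.02257974 -0.43956089 -0.15706281]
```

View pics/side0.png

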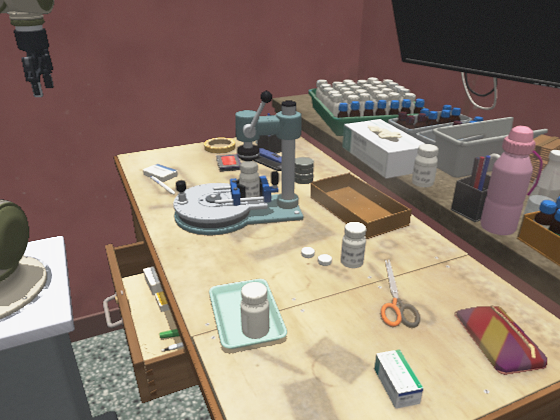

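View pics/top0.png

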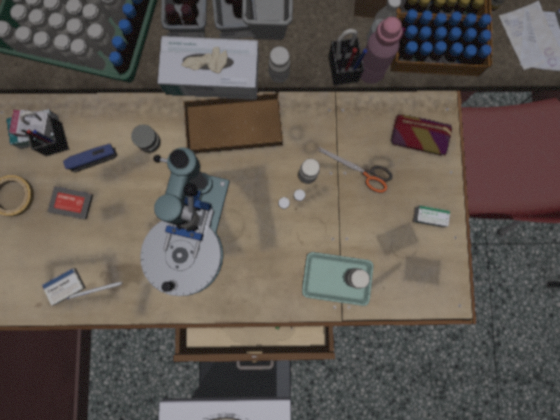

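The side view shows the knob at (181,187), the table centre near (213,200), the clamped bottle near (249,172), the tray at (247,312), and the next bottle at (353,245). In the top view the axis is at (180,255) and the knob at (168,286). The network marks agree with this. I'll fit the geometry next.

```bash
cat >> look.py <<'E'
from scipy.optimize import least_squares
def rows(wps, p0=None, phi0=None):
    """wps: world x,y,z,phi(deg of tool y) -> rows cm/deg relative to present pose"""
    s=observe(); R=s['tool_rot']; p=s['position'] if p0 is None else p0
    phi=np.degrees(np.arctan2(R[1,1],R[0,1]))
    for w in wps:
        d=R.T@(np.array(w[:3])-p)*100; t=-(((w[3]-phi)+180)%360-180)
        print(np.round(d,2),round(t,1))
def rays(im,uv):
    K=im['camera_matrix'];R=cv2.Rodrigues(np.array(im['rvec']))[0]
    d=R.T@np.linalg.inv(K)@np.array([*uv,1.]);return -R.T@np.array(im['tvec']).ravel(),d
def onplane(im,uv,z):
    c,d=rays(im,uv); return c+d*(z-c[2])/d[2]
E
python3 - <<'E'
from look import *
obs={'table_axis':(0,),'plunger_knob':(-.075,),'jaw_post':(.154,),'bottle':(.09,)}
P=[]
for c in ('side','top'):
    im=optics.get_image(c)
    for t in obs:
        for k in range(2):
            r=spotter.mark_of(t,c)
            if r: P.append((obs[t][0],r[0]['point'][:2]))
    if c=='top':
        r=spotter.cut_out('tray',c)[0]['pixels'].astype(np.uint8)
        cs=max(cv2.findContours(r,0,2)[0],key=cv2.contourArea)[:,0]
        w=np.array([onplane(im,u,.016)[:2]*1000 for u in cs],np.float32)
        print(cv2.minAreaRect(w))
    r=spotter.cut_out('plunger_knob',c)
    for q in r[:2]:
        v,u=np.nonzero(q['pixels']); print(c,'knob',q['score'],len(u),u.mean(),v.mean(),u.min(),u.max(),v.min(),v.max(),onplane(im,(u.mean(),v.mean()),.0865))
f=lambda a:np.concatenate([a[:2]+d*np.array([np.cos(a[2]),np.sin(a[2])])-p for d,p in P])
r=least_squares(f,[.5,.1,-.26],loss='soft_l1',f_scale=.004);a=r.x;print(a,np.degrees(a[2]),np.round(r.fun.reshape(-1,2),4))
for d in(-.075,.09,.154):print(a[:2]+d*np.array([np.cos(a[2]),np.sin(a[2])]))
for c in('side','top'):
  for t in('tray','done_bottle','next_bottle'):print(t,spotter.mark_of(t,c)[0]['point'])
E
```

```text
side knob 0.57 125 180.264 185.944 175 185 180 193 [0.42873794 0.12352123 0.0865    ]
((439.7269592285156, -280.42523193359375), (172.0325164794922, 117.55923461914062), 81.9837417602539)
top knob 0.64 106 166.60377358490567 285.75471698113205 161 172 281 291 [0.42848106 0.12407815 0.0865    ]
top knob 0.29 392 194.3877551020408 216.2372448979592 163 210 191 256 [0.58952231 0.06255266 0.0865    ]
[ 0.5022412   0.10417873 -0.25401304] -14.553875059517063 [[-0.0015  0.0019]
 [-0.0015  0.0019]
 [-0.001   0.001 ]
 [-0.001   0.001 ]
 [-0.0034  0.0029]
 [-0.0034  0.0029]
 [ 0.0007  0.0025]
 [ 0.0007  0.0025]
 [-0.0012 -0.0026]
 [-0.0012 -0.0026]
 [ 0.0038 -0.0006]
 [ 0.0038 -0.0006]
 [ 0.0017 -0.0014]
 [ 0.0017 -0.0014]
 [ 0.0011 -0.0046]
 [ 0.0011 -0.0046]]
[0.42964782 0.1230255 ]
[0.58935326 0.08156261]
[0.65129962 0.06548004]
tray [0.4424, -0.2816, -0.0017]
done_bottle [0.4432, -0.3215, 0.0011]
next_bottle [0.7095, -0.2101, -0.0028]
tray [0.4382, -0.2836, -0.0007]
done_bottle [0.4453, -0.3265, 0.0049]
next_bottle [0.7052, -0.2129, -0.0014]
```

Run:
```python
from look import *
rows([(.30,.32,.231,-13.1),(.4295,.1235,.16,-104.6)])
```

```text
[-18.58 -15.26   0.03] 85.0
[-36.99 -29.92   7.13] 176.5
```

Request:
move_arm(series="-3 -2 0 10.6 1;-6 -4 0 21 1;-9 -6 0 32 1;-11 -8 0 42 1;-13 -10 0 53 1;-15 -12 0 63 1;-17 -14 0 74 1;-18.6 -15.3 0 85 1")

```text
time_s: 3.15
position: [0.3005, 0.3186, 0.2315]
tool_rot: [[0.224, 0.975, 0.0], [0.975, -0.224, 0.0], [0.0, 0.0, -1.0]]
ft_force: [0.8, -0.1, -0.0]
grip_width: 0.0853
gripper_force: 0.0
```

Run:
```python
from look import *
rows([(.4295,.1235,.15,-104.6)])
```

```text
[-16.12  16.95   8.15] 91.6
```

Request:
move_arm(series="-2 2.5 0 10.7 1;-5 5 0 21.4 1;-7.5 7.5 0 32 1;-10 10 0 43 0.4;-12 12.5 2 54 0.4;-14 15 4 65 0.4;-16.1 17 6 75 0.4;-16.1 17 8.1 85 0.4")

```text
time_s: 4.15
position: [0.432, 0.124, 0.1497]
tool_rot: [[0.99, -0.14, 0.001], [-0.14, -0.99, -0.0], [0.001, 0.0, -1.0]]
ft_force: [-0.3, 1.2, -0.5]
grip_width: 0.0595
gripper_force: 0.0
```

Run:
```python
from look import *
snap('side','side1.png')
print(observe()['position'],spotter.mark_of('plunger_knob','side')[:1])
rows([(.4295,.1235,.15,-104.6),(.4295,.1235,.07,-104.6)])
```

```text
[0.43025713 0.12455805 0.14743875] [{'point': [0.4335, 0.1181, 0.0917], 'score': 0.64}]
[-0.05  0.16 -0.12] 6.9
[-0.02  0.16  7.88] 6.9
```

View pics/side1.png

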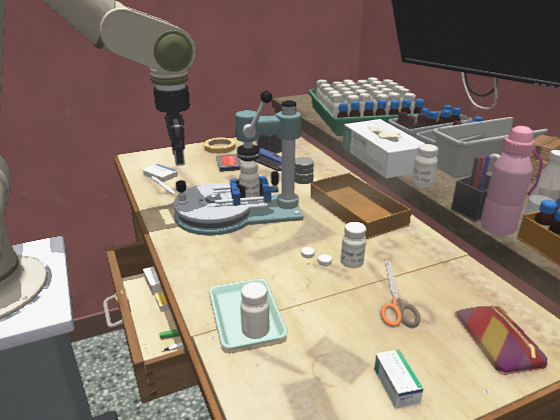

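The gripper hangs directly over the knob, with its tips at (178,160) and the knob at (181,187). I'll descend and grip.

Request:
move_arm(series="0 0 2.5 7 0.4;0 0 5 7 0.2;0 0 7 7 0.2;0 0 8 7 0.2;0 0 8 7 -1;0 0 8 7 -1;0 0 8 7 -1;0 0 8 7 -1", force=50)

```text
time_s: 5.25
position: [0.4308, 0.1248, 0.0713]
tool_rot: [[0.968, -0.25, 0.0], [-0.25, -0.968, -0.002], [0.001, 0.002, -1.0]]
ft_force: [-3.1, -5.4, 2.7]
grip_width: 0.0237
gripper_force: 48.8
```

Run:
```python
from look import *
s=observe(); print(s['position'],s['grip_width'],s['gripper_force'],s['ft_force'])
snap('side','side2.png')
a=np.array([.5022,.1042]);b=165.4
W=[(*(a+.075*np.array([np.cos(np.radians(b+t)),np.sin(np.radians(b+t))])),.085,-104.6+t) for t in (0,4,8,12,16,20,24)]
rows(W,p0=np.array([.4295,.1235,.07]))
```

```text
[0.43080023 0.12479291 0.0712752 ] 0.02372891131322389 48.84432792663574 [-3.05266745 -5.38372065  2.67194104]
[ 0.02  0.04 -1.5 ] 0.1
[ 0.04  0.56 -1.5 ] -3.9
[ 0.09  1.08 -1.5 ] -7.9
[ 0.18  1.6  -1.5 ] -11.9
[ 0.31  2.11 -1.5 ] -15.9
[ 0.47  2.6  -1.5 ] -19.9
[ 0.66  3.09 -1.5 ] -23.9
```

Request:
move_arm(series="0 0 -0.8 0 -1;0 0 -1.5 0 -1;0 0.1 -1.5 0 -1;0 0.6 -1.5 -4 -1;0.1 1.1 -1.5 -8 -1;0.2 1.6 -1.5 -12 -1;0.3 2.1 -1.5 -16 -1;0.5 2.6 -1.5 -20 -1")

```text
time_s: 6.3
position: [0.4283, 0.0991, 0.085]
tool_rot: [[0.995, 0.097, -0.002], [0.097, -0.995, 0.001], [-0.002, -0.001, -1.0]]
ft_force: [-2.2, 0.0, -7.4]
grip_width: 0.0232
gripper_force: 49.9
```

```bash
cat >> look.py <<'E'
A=np.array([.5022,.1042])
def arc(ts,z,p0t,p0z,r=.075,b=165.4):
    P=lambda t:np.array([*(A+r*np.array([np.cos(np.radians(b+t)),np.sin(np.radians(b+t))]))])
    rows([(*P(t),z,-104.6+t) for t in ts],p0=np.array([*P(p0t),p0z]))
def knobang():
    s=observe(); d=s['position'][:2]-A; return (np.degrees(np.arctan2(d[1],d[0]))-165.4)%360,np.linalg.norm(d)
E
python3 - <<'E'
from look import *
snap('side','side3.png'); im=cv2.imread('pics/side3.png')[90:250,120:340]
cv2.imwrite('pics/side3c.png',cv2.resize(im,None,fx=3.4,fy=3.4,interpolation=cv2.INTER_CUBIC))
print(knobang(),observe()['position'],observe()['ft_force'])
arc((24,28),.085,20,.085)
E
```

```text
(np.float64(18.986882202820198), np.float64(0.07404422419246723)) [0.4283727  0.0985363  0.08492137] [-3.55487249 -0.68925359 -7.45006574]
[ 0.02  0.52 -0.  ] -3.7
[ 0.07  1.04 -0.  ] -7.7
```

View pics/side3c.png

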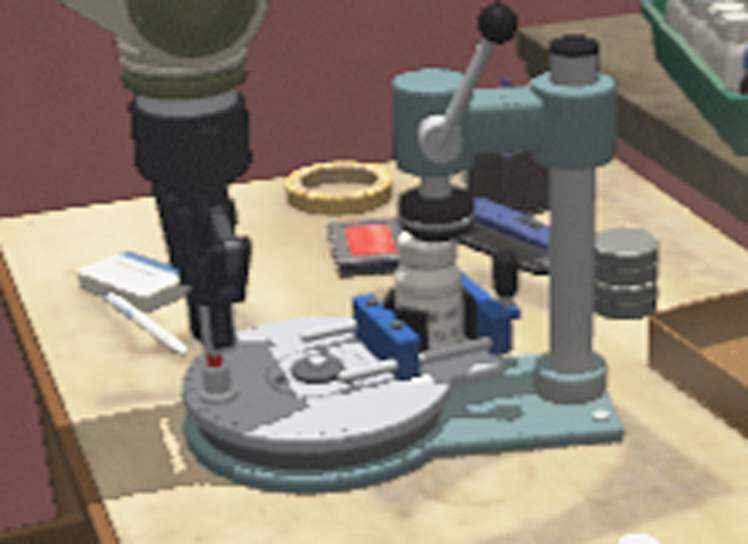

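The red band shows on the stem, so the plunger is lifted and the table is turning. I'll keep swinging while holding it up.

Run:
```python
from look import *
arc((26,32,38,44,50,56,62,68),.085,20,.085)
```

```text
[ 0.04  0.78 -0.  ] -5.7
[ 0.16  1.56 -0.  ] -11.7
[ 0.35  2.32 -0.  ] -17.7
[ 0.63  3.05 -0.  ] -23.7
[ 0.98  3.76 -0.  ] -29.7
[ 1.41  4.42 -0.  ] -35.7
[ 1.9   5.03 -0.01] -41.7
[ 2.45  5.59 -0.01] -47.7
```

Request:
move_arm(series="0 0.8 0 -6 -1;0.2 1.6 0 -12 -1;0.4 2.3 0 -18 -1;0.6 3.1 0 -24 -1;1 3.8 0 -30 -1;1.4 4.4 0 -36 -1;1.9 5.0 0 -42 -1;2.5 5.6 0 -48 -1")

```text
time_s: 7.35
position: [0.4577, 0.0453, 0.0846]
tool_rot: [[0.593, 0.805, -0.005], [0.805, -0.593, -0.0], [-0.003, -0.004, -1.0]]
ft_force: [-7.2, -3.5, -7.9]
grip_width: 0.0231
gripper_force: 50.2
```

Run:
```python
from look import *
print(knobang(),observe()['position'],observe()['ft_force'])
```

```text
(np.float64(67.47837165885278), np.float64(0.07380832497778696)) [0.45765601 0.04534848 0.08462121] [-7.1700061  -3.48069066 -7.85174702]
```

Run:
```python
from look import *
arc((68,71,74,77,80),.075,68,.085)
```

```text
[0. 0. 1.] 0.2
[0.01 0.4  1.  ] -2.8
[0.04 0.79 1.  ] -5.8
[0.09 1.18 1.  ] -8.8
[0.16 1.56 0.99] -11.8
```

Request:
move_arm(series="0 0 0.5 0 -1;0 0 0.5 0 -0.25;0 0 0.5 0 -0.25;0 0 1 0 -0.25;0 0 1.2 0 -0.25")

```text
time_s: 7.98
position: [0.4594, 0.0457, 0.0731]
tool_rot: [[0.596, 0.803, -0.0], [0.803, -0.596, 0.0], [0.0, -0.0, -1.0]]
ft_force: [-0.6, -0.7, -0.9]
grip_width: 0.0317
gripper_force: 0.0
```

Request:
move_arm(series="0 0.4 0 -3 -0.25;0.05 0.8 0 -6 -0.25;0.1 1.2 0 -9 -0.25;0.15 1.55 0 -12 -0.25;0.2 1.7 0 -13 -0.25;0.22 1.8 0 -14 -0.25;0.26 1.95 0 -15 -0.25;0.3 2.07 0 -16 -0.25")

```text
time_s: 8.98
position: [0.4769, 0.036, 0.0731]
tool_rot: [[0.351, 0.936, -0.002], [0.936, -0.351, 0.001], [-0.0, -0.002, -1.0]]
ft_force: [-4.0, 1.1, 2.1]
grip_width: 0.032
gripper_force: 2.1
```

Request:
move_arm(series="0 0.13 0 -1 -0.25;0 0.26 0 -2 -0.25;0 0.39 0 -3 -0.25;0 0.52 0 -4 -0.25;0.03 0.65 0 -5 -0.25")

```text
time_s: 9.6
position: [0.4827, 0.0341, 0.073]
tool_rot: [[0.268, 0.963, -0.003], [0.963, -0.268, 0.001], [-0.0, -0.003, -1.0]]
ft_force: [-8.2, 4.2, 4.1]
grip_width: 0.0319
gripper_force: 4.5
```

Request:
move_arm(series="0 0.13 0 -1 -0.25;0 0.26 0 -2 -0.25;0 0.39 0 -3 -0.25;0 0.39 0 -3 -0.25")

```text
time_s: 10.1
position: [0.4881, 0.0325, 0.0734]
tool_rot: [[0.218, 0.976, 0.001], [0.976, -0.218, -0.0], [0.0, 0.001, -1.0]]
ft_force: [-1.1, 0.2, 0.5]
grip_width: 0.0319
gripper_force: 0.0
```

Run:
```python
from look import *
snap('side','side4.png'); im=cv2.imread('pics/side4.png')[90:250,120:340]
cv2.imwrite('pics/side4c.png',cv2.resize(im,None,fx=3.4,fy=3.4,interpolation=cv2.INTER_CUBIC))
print(knobang(),observe()['position'],observe()['ft_force'])
```

```text
(np.float64(93.38580816821252), np.float64(0.07305716383056232)) [0.48799204 0.03253772 0.07335637] [0.17518884 0.45757064 1.14437824]
```

View pics/side4c.png

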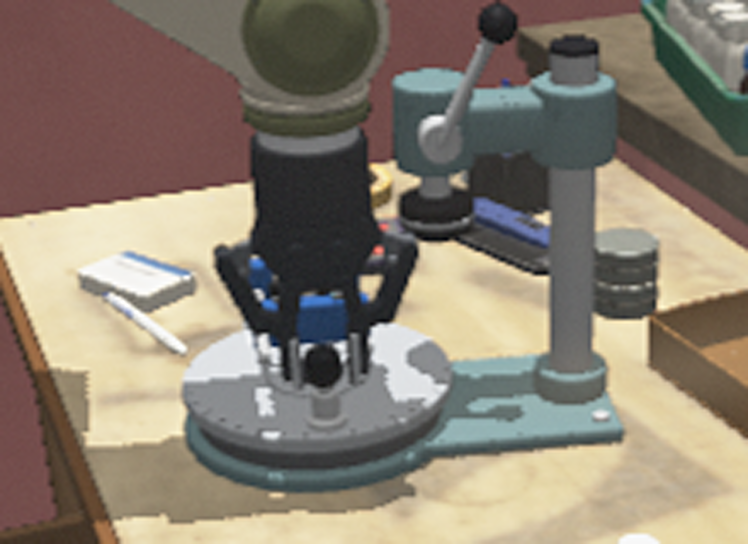

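The knob (crop pixel 322,367) now sits right on the barrel and no red band shows, so the pin may be home. I'll nudge further to see whether the table is locked.

Request:
move_arm(series="0 0.13 0 -1 -0.25;0 0.26 0 -2 -0.25;0 0.39 0 -3 -0.25;0.02 0.52 0 -4 -0.25")

```text
time_s: 10.65
position: [0.4922, 0.0319, 0.0732]
tool_rot: [[0.148, 0.989, -0.002], [0.989, -0.148, 0.001], [0.0, -0.002, -1.0]]
ft_force: [-5.7, 2.2, 4.4]
grip_width: 0.0321
gripper_force: 3.3
```

Run:
```python
from look import *
print(knobang(),observe()['position'],observe()['ft_force'])
im=optics.get_image('side')
for t in ('plunger_knob',):
    print([ (d['point'],d['score']) for d in spotter.mark_of(t,'side')[:2]])
    q=spotter.cut_out(t,'side')
    if q:
        v,u=np.nonzero(q[0]['pixels']);print(q[0]['score'],u.mean(),v.mean(),u.min(),u.max(),v.min(),v.max())
# predicted image of knob centre home / on ring
for ang in (88,90,92,94,96):
    t=np.radians(165.4+ang)
    for z in (.0865,.0965):
        p=np.array([A[0]+.075*np.cos(t),A[1]+.075*np.sin(t),z])
        print(ang,z,cv2.projectPoints(p[None],np.array(im['rvec']),np.array(im['tvec']),im['camera_matrix'],None)[0].ravel().round(1))
```

```text
(np.float64(96.7096593850581), np.float64(0.07295061659480795)) [0.49218552 0.03194003 0.07321206] [-5.70329733  2.18199157  4.37696301]
[([0.4894, 0.0269, 0.0876], 0.65)]
0.61 352.78901734104045 244.59826589595374 340 365 221 268
88 0.0865 [212.4 197.7]
88 0.0965 [212.1 193.8]
90 0.0865 [213.6 197.7]
90 0.0965 [213.3 193.8]
92 0.0865 [214.7 197.6]
92 0.0965 [214.5 193.7]
94 0.0865 [215.9 197.5]
94 0.0965 [215.6 193.6]
96 0.0865 [217.  197.3]
96 0.0965 [216.7 193.4]
```

Request:
move_arm(series="0 0.13 0 -1 -0.25;0 0.26 0 -2 -0.25;0 0.26 0 -2 -0.25")

```text
time_s: 11.18
position: [0.4925, 0.0323, 0.0731]
tool_rot: [[0.114, 0.993, -0.007], [0.994, -0.114, 0.002], [0.001, -0.007, -1.0]]
ft_force: [-13.4, 3.9, 9.8]
grip_width: 0.0321
gripper_force: 6.9
```

Run:
```python
from look import *
print(knobang(),observe()['ft_force'])
im=snap('side','side5.png')['pixels'][150:230,160:270]
cv2.imwrite('pics/side5c.png',cv2.resize(im,None,fx=7,fy=7,interpolation=cv2.INTER_CUBIC))
```

```text
(np.float64(96.94810302957029), np.float64(0.07250030720661305)) [-13.41039992   3.86042077   9.81163075]
```

View pics/side5c.png

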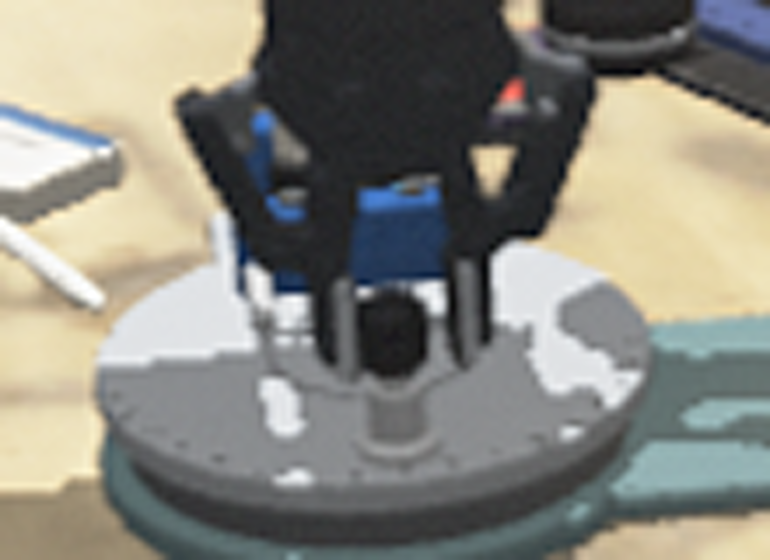

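The knob is low with no red band, the trailing finger touches it, and force climbs with no motion. The table is locked at about 1.65 rad. I'll back off, raise the arm and measure the post and bottle.

Request:
move_arm(series="0 -0.5 0 0 -0.1;0 -0.5 0 0 -0.1;0 -0.5 -4 0 0.2;0 -0.5 -9 0 0.2;0 -0.5 -14 0 0.2;-3 -5 -14 0 0.2;-6 -10 -14 0 0.2;-6 -13 -14 0 0.2")

```text
time_s: 12.22
position: [0.358, -0.0143, 0.2135]
tool_rot: [[0.117, 0.993, 0.001], [0.993, -0.117, -0.001], [-0.001, 0.001, -1.0]]
ft_force: [0.0, 0.8, -0.0]
grip_width: 0.0512
gripper_force: 0.0
```

Run:
```python
from look import *
print(observe()['position'],observe()['ft_force'])
for c in ('side','top'):
    snap(c,c+'6.png')
    for t in ('plunger_knob','jaw_post','bottle','done_bottle'):
        for d in spotter.mark_of(t,c)[:2]:
            p=np.array(d['point']);v=p[:2]-A; print(c,t,p,d['score'],np.linalg.norm(v).round(4),np.degrees(np.arctan2(v[1],v[0])).round(1))
```

```text
[ 0.35797447 -0.01433308  0.21347992] [ 0.04526911  0.80409973 -0.04469783]
side plunger_knob [0.4882 0.0303 0.0857] 0.66 0.0752 -100.7
side jaw_post [0.5355 0.2519 0.0919] 0.59 0.1514 77.3
side jaw_post [ 0.4436 -0.3211  0.0028] 0.16 0.4293 -97.8
side bottle [0.5181 0.1876 0.0447] 0.73 0.0849 79.2
side done_bottle [ 0.4451 -0.3205  0.0033] 0.61 0.4285 -97.7
top plunger_knob [0.4854 0.0318 0.0877] 0.66 0.0743 -103.1
top bottle [0.5226 0.1959 0.0471] 0.79 0.0939 77.5
top done_bottle [ 0.4446 -0.3289  0.0006] 0.66 0.4369 -97.6
```

View pics/side6.png

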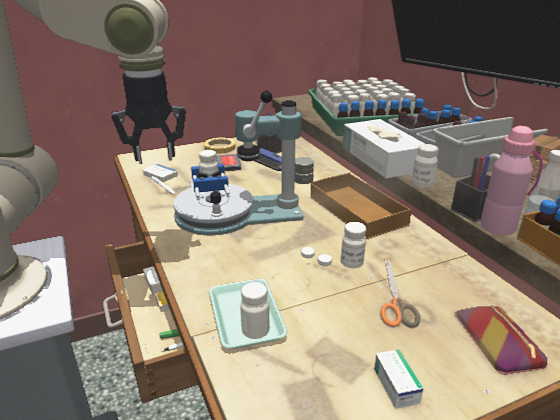

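The side view shows the knob home at (215,198), the bottle at (208,165) clamped on the far side, and the done bottle undisturbed. Next is the post.

Run:
```python
from look import *
rows([(.534,.254,.2,-11.8),(.534,.254,.078,-11.8)])
```

```text
[28.55 14.24  1.32] 5.2
[28.55 14.24 13.52] 5.2
```

Request:
move_arm(series="5 2.5 0 5 0.2;10 5 0 5 0.2;15 7.5 0 5 0.2;20 10 0 5 0.2;25 12.5 1 5 0.2;28.5 14.2 1.3 5 0.2;28.5 14.2 1.3 5 0.2;28.5 14.2 1.3 5 0.2")

```text
time_s: 13.72
position: [0.5329, 0.2532, 0.1999]
tool_rot: [[0.201, 0.98, -0.001], [0.98, -0.201, -0.0], [-0.001, -0.001, -1.0]]
ft_force: [-0.1, 0.3, 1.3]
grip_width: 0.0515
gripper_force: 0.0
```

Run:
```python
from look import *
print(observe()['position'])
im=snap('side','side7.png')['pixels'][100:240,150:310]
cv2.imwrite('pics/side7c.png',cv2.resize(im,None,fx=4,fy=4,interpolation=cv2.INTER_CUBIC))
rows([(.534,.254,.078,-11.8)])
for t in('jaw_post',):print(spotter.mark_of(t,'side')[:1])
```

```text
[0.53294362 0.25320728 0.19994821]
[ 0.14  0.09 12.23] 0.2
[{'point': [0.537, 0.2556, 0.0917], 'score': 0.5}]
```

View pics/side7c.png

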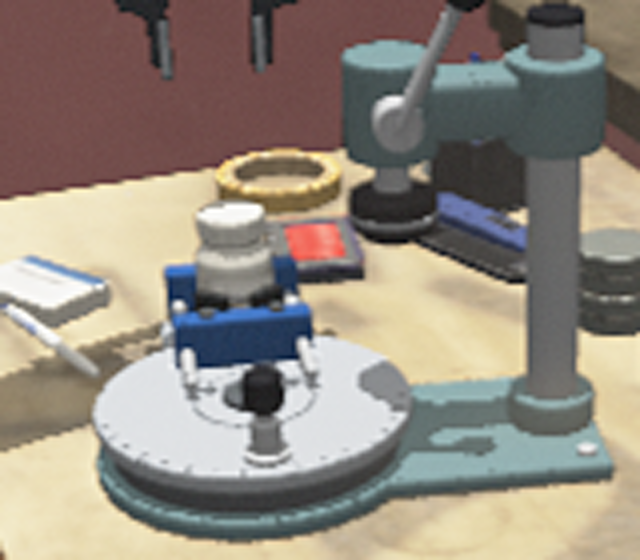

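The post is hidden behind the bottle (crop 230,250) and the gripper fingers hang above it. I'll descend onto the post and grip.

Request:
move_arm(series="0.1 0.1 4 0 0.2;0.1 0.1 8 0 0.2;0.1 0.1 11 0 0.2;0.1 0.1 12.2 0 0.2;0.1 0.1 12.2 0 -1;0.1 0.1 12.2 0 -1;0.1 0.1 12.2 0 -1;0.1 0.1 12.2 0 -1", force=50)

```text
time_s: 14.82
position: [0.535, 0.2542, 0.0798]
tool_rot: [[0.201, 0.98, 0.003], [0.98, -0.201, 0.0], [0.001, 0.003, -1.0]]
ft_force: [-0.0, -2.4, 6.4]
grip_width: 0.0186
gripper_force: 49.3
```

Gripped on the post at 19 mm. I'll slide it outward 39 mm along tool x.

Request:
move_arm(series="0.5 0 0 0 -1;1 0 0 0 -1;1.6 0 0 0 -1;2.2 0 0 0 -1;2.8 0 0 0 -1;3.3 0 0 0 -1;3.7 0 0 0 -1;3.7 0 0 0 -1")

```text
time_s: 15.82
position: [0.5427, 0.2914, 0.0798]
tool_rot: [[0.2, 0.98, 0.004], [0.98, -0.2, 0.002], [0.003, 0.003, -1.0]]
ft_force: [1.1, 3.2, 5.3]
grip_width: 0.0182
gripper_force: 49.2
```

Request:
move_arm(series="0 0 0 0 0.2;0 0 0 0 0.2;0 0 -4 0 0.4;0 0 -8 0 1;0 0 -12 0 1;0 0 -14 0 1")

```text
time_s: 16.58
position: [0.5421, 0.2905, 0.2206]
tool_rot: [[0.201, 0.98, 0.003], [0.98, -0.201, 0.001], [0.001, 0.002, -1.0]]
ft_force: [-0.1, 0.3, -0.1]
grip_width: 0.0855
gripper_force: 0.0
```

Run:
```python
from look import *
print(observe()['position'],observe()['ft_force'])
for c in ('side','top'):
    im=snap(c,c+'8.png')
    for t in ('jaw_post','bottle','plunger_knob'):
        for d in spotter.mark_of(t,c)[:1]: print(c,t,d['point'],d['score'])
im=cv2.imread('pics/side8.png')[100:240,150:310]
cv2.imwrite('pics/side8c.png',cv2.resize(im,None,fx=4,fy=4,interpolation=cv2.INTER_CUBIC))
rows([(.5205,.192,.2,-11.8),(.5205,.192,.075,-11.8)])
```

```text
[0.54206216 0.29051541 0.22064326] [-0.13986332  0.27188637 -0.06415693]
side jaw_post [0.5473, 0.2948, 0.0903] 0.57
side bottle [0.5213, 0.1906, 0.045] 0.78
side plunger_knob [0.4901, 0.0288, 0.0872] 0.59
top jaw_post [0.5389, 0.2945, 0.0893] 0.61
top bottle [0.5221, 0.1974, 0.0432] 0.89
top plunger_knob [0.4839, 0.0356, 0.0871] 0.58
[-10.05  -0.08   1.72] 0.2
[-10.04  -0.05  14.22] 0.2
```

View pics/side8c.png

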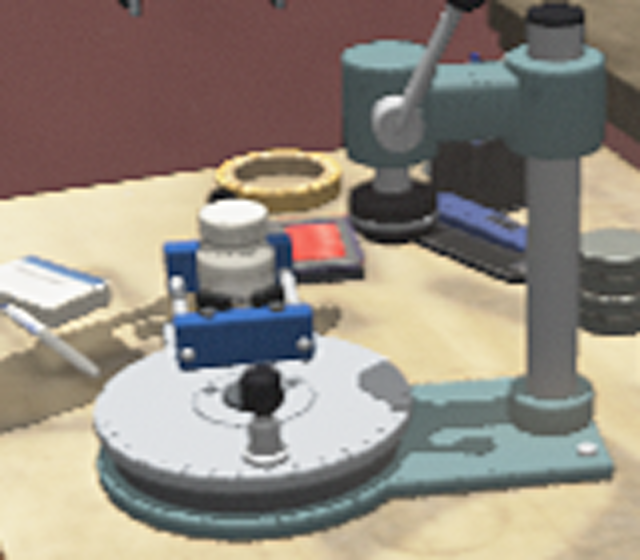

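The jaw is open and the bottle still stands at crop (235,255). I'll move to it and grip tangentially, with the tips just above the jaw tops.

Request:
move_arm(series="-5 0 0 0 1;-9.7 0 1 0 1;-9.7 0 4 0 1;-9.7 0 8 0 1;-9.7 0 11 0 1;-9.7 0 13 0 1;-9.7 0 13.8 0 1;-9.7 0 13.8 0 1")

```text
time_s: 17.98
position: [0.5222, 0.1954, 0.0801]
tool_rot: [[0.201, 0.98, -0.001], [0.98, -0.201, -0.0], [-0.0, -0.001, -1.0]]
ft_force: [-0.3, -0.0, -0.6]
grip_width: 0.0854
gripper_force: 0.0
```

Request:
move_arm(series="0 0 0 0 0.2;0 0 0 0 0;0 0 0 0 -0.2;0 0 0 0 -0.2;0 0 0 0 -0.2;0 0 0 0 -0.2", force=30)

```text
time_s: 18.73
position: [0.5227, 0.1955, 0.0812]
tool_rot: [[0.201, 0.98, 0.002], [0.98, -0.201, 0.0], [0.001, 0.001, -1.0]]
ft_force: [-1.7, 0.5, 4.8]
grip_width: 0.0475
gripper_force: 31.2
```

Request:
move_arm(series="0 0 -0.5 0 -0.4;0 0 -1.5 0 -0.4;0 0 -3 0 -0.4;0 0 -5 0 -0.4;0 0 -7 0 -0.4;0 0 -9 0 -0.4;0 0 -11 0 -0.4", force=40)

```text
time_s: 19.6
position: [0.522, 0.1953, 0.192]
tool_rot: [[0.201, 0.98, 0.0], [0.98, -0.201, -0.0], [-0.0, 0.0, -1.0]]
ft_force: [0.4, -0.4, -1.2]
grip_width: 0.0471
gripper_force: 41.7
```

Run:
```python
from look import *
s=observe();print(s['position'],s['ft_force'],s['grip_width'],s['gripper_force'])
p=s['position']
for c in('side','top'):
    im=snap(c,c+'9.png')
    for t in('bottle','plunger_knob','tray','done_bottle'):
        for d in spotter.mark_of(t,c)[:1]: print(c,t,d['point'],d['score'])
rows([(.42,.02,.19,-8),(.445,-.241,.19,-8),(.445,-.241,.042,-8)])
```

```text
[0.52201763 0.19532403 0.19196173] [ 0.37016138 -0.38772796 -1.15138789] 0.047100281552136455 41.682313493220136
side bottle [0.5177, 0.1891, 0.1507] 0.66
side plunger_knob [0.488, 0.0267, 0.0874] 0.41
side tray [0.4407, -0.2823, 0.0013] 0.84
side done_bottle [0.4453, -0.3191, 0.0007] 0.85
top bottle [0.521, 0.1955, 0.1548] 0.7
top plunger_knob [0.4838, 0.031, 0.0876] 0.43
top tray [0.4383, -0.283, 0.0007] 0.75
top done_bottle [0.4412, -0.3239, 0.0033] 0.59
[-1.923e+01 -6.480e+00 -1.000e-02] -3.6
[-4.43e+01  1.21e+00 -1.00e-02] -3.6
[-44.3    1.22  14.79] -3.6
```

Request:
move_arm(series="-4 -1.4 0 -1 -0.4;-9 -3.1 0 -2 -0.4;-14 -4.8 0 -3 -0.4;-19 -6.3 0 -3.6 -0.4;-24 -5 0 -3.6 -0.4;-29 -3.5 0 -3.6 -0.4;-34 -2 0 -3.6 -0.4;-39 -0.4 0 -3.6 -0.4")

```text
time_s: 21.1
position: [0.44, -0.1876, 0.1903]
tool_rot: [[0.139, 0.99, 0.0], [0.99, -0.139, 0.0], [0.0, 0.0, -1.0]]
ft_force: [0.7, 0.0, -0.9]
grip_width: 0.0473
gripper_force: 41.7
```

Run:
```python
from look import *
rows([(.445,-.241,.19,-8),(.445,-.241,.06,-8),(.445,-.241,.039,-8)])
```

```text
[-5.22  1.24  0.03] 0.0
[-5.22  1.24 13.03] 0.0
[-5.22  1.24 15.13] 0.0
```

Request:
move_arm(series="-3 0.7 0 0 -0.4;-5.2 1.2 0 0 -0.4;-5.2 1.2 3 0 -0.4;-5.2 1.2 6 0 -0.4;-5.2 1.2 9 0 -0.4;-5.2 1.2 11.5 0 -0.4;-5.2 1.2 13 0 -0.4;-5.2 1.2 13 0 -0.4")

```text
time_s: 22.1
position: [0.4445, -0.2384, 0.0596]
tool_rot: [[0.138, 0.99, -0.002], [0.99, -0.138, 0.002], [0.001, -0.002, -1.0]]
ft_force: [-0.4, 1.1, -0.7]
grip_width: 0.0472
gripper_force: 41.7
```

Run:
```python
from look import *
s=observe();print(s['position'],s['ft_force'])
for c in('side','top'):
    im=snap(c,c+'10.png')
    for t in('bottle','tray','done_bottle'):
        for d in spotter.mark_of(t,c)[:2]: print(c,t,d['point'],d['score'])
im=cv2.imread('pics/side10.png')[190:370,170:330]
cv2.imwrite('pics/side10c.png',cv2.resize(im,None,fx=3.3,fy=3.3,interpolation=cv2.INTER_CUBIC))
```

```text
[ 0.44449853 -0.23835431  0.05957717] [-0.38287952  1.08171264 -0.68968248]
side bottle [0.4416, -0.2447, 0.0237] 0.82
side tray [0.4426, -0.2811, -0.0016] 0.81
side done_bottle [0.4437, -0.3217, 0.0005] 0.62
```

View pics/side10c.png

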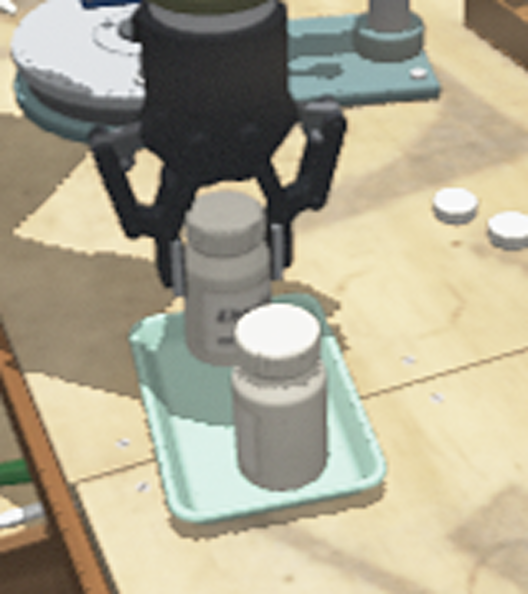

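The bottle hangs upright above the free end of the tray, at crop (230,280), clear of the done bottle. I'll lower it gently.

Request:
move_arm(series="0 0 0.7 0 -0.4;0 0 1.4 0 -0.4;0 0 1.7 0 -0.4;0 0 1.8 0 -0.4;0 0 1.9 0 -0.4;0 0 1.9 0 -0.4")

```text
time_s: 23.25
position: [0.4448, -0.239, 0.0414]
tool_rot: [[0.139, 0.99, 0.0], [0.99, -0.139, -0.0], [-0.0, 0.0, -1.0]]
ft_force: [-0.3, -0.6, -2.0]
grip_width: 0.0467
gripper_force: 41.8
```

Request:
move_arm(series="0 0 0.1 0 -0.4;0 0 0.15 0 -0.4;0 0 0.2 0 -0.4;0 0 0.2 0 -0.4")

```text
time_s: 23.75
position: [0.4448, -0.2391, 0.0395]
tool_rot: [[0.139, 0.99, 0.0], [0.99, -0.139, -0.0], [-0.0, 0.0, -1.0]]
ft_force: [-0.0, 0.3, 1.7]
grip_width: 0.0473
gripper_force: 42.1
```

Request:
move_arm(series="0 0 0.05 0 -0.4;0 0 0.1 0 -0.4;0 0 0.1 0 -0.4")

```text
time_s: 24.12
position: [0.4448, -0.2393, 0.0394]
tool_rot: [[0.139, 0.99, 0.001], [0.99, -0.139, -0.001], [-0.001, 0.001, -1.0]]
ft_force: [-3.4, 0.6, 14.1]
grip_width: 0.0471
gripper_force: 43.3
```

The bottle is firmly on the floor. I'll ease back, open slowly and rise.

Request:
move_arm(series="0 0 -0.05 0 -0.4;0 0 -0.05 0 0.2;0 0 -0.05 0 0.3;0 0 -0.05 0 0.5;0 0 -0.05 0 0.5;0 0 -0.05 0 0.6;0 0 -2 0 0.7;0 0 -4 0 0.7")

```text
time_s: 25.12
position: [0.4447, -0.2389, 0.0787]
tool_rot: [[0.139, 0.99, -0.001], [0.99, -0.139, 0.0], [0.0, -0.001, -1.0]]
ft_force: [0.4, -0.3, 0.4]
grip_width: 0.0727
gripper_force: 0.0
```

Request:
move_arm(series="0 0 -4 0 0.7;0 0 -8 0 0.7;0 0 -12 0 0.7;0 0 -14 0 0.7;0 0 -14 0 0.7")

```text
time_s: 25.75
position: [0.4451, -0.2392, 0.2193]
tool_rot: [[0.139, 0.99, 0.002], [0.99, -0.139, -0.002], [-0.002, 0.002, -1.0]]
ft_force: [0.2, -0.0, -0.0]
grip_width: 0.0724
gripper_force: 0.0
```

Run:
```python
from look import *
s=observe();print(s['position'],s['ft_force'])
for c in('side','top'):
    im=snap(c,c+'11.png')
    for t in('bottle','tray','plunger_knob','next_bottle'):
        for d in spotter.mark_of(t,c)[:2]: print(c,t,d['point'],d['score'])
im=cv2.imread('pics/side11.png')[120:370,150:400]
cv2.imwrite('pics/side11c.png',cv2.resize(im,None,fx=2.4,fy=2.4,interpolation=cv2.INTER_CUBIC))
```

```text
[ 0.44508718 -0.2392313   0.21933284] [ 0.17365459 -0.03164534 -0.02749859]
side bottle [0.4426, -0.2458, 0.0023] 0.74
side tray [0.4419, -0.2828, -0.0014] 0.71
side plunger_knob [0.4893, 0.0305, 0.0875] 0.47
side next_bottle [0.7109, -0.2119, -0.0009] 0.88
top plunger_knob [0.4852, 0.0328, 0.0905] 0.57
top next_bottle [0.708, -0.2112, 0.0015] 0.75
top next_bottle [0.5087, 0.103, 0.0467] 0.17
```

View pics/side11c.png

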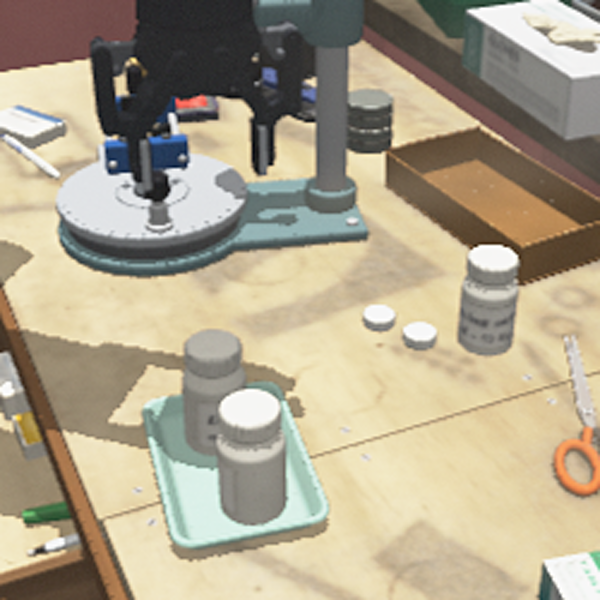

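Both bottles stand upright in the tray, at crop (213,390) and (252,455). The waiting bottle is in place and the knob is home, so I'm handing in.

```bash
python3 -c "
from rig import order
print(order.close_job())"
```

```text
the job is handed in; nothing more can be done
None
```

I handed the job in after about 26 s of robot time; the hand-in gave no verdict. In the last images the capped bottle stands upright and released in the green tray, the table is locked at the unloading stop (about 1.65 rad) with the plunger home, and the other two bottles show no sign of having moved.

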